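# Index the tensioner carrier and hold its arm wound to the stop

### The arm

A 6-joint arm with a two-finger parallel gripper is mounted at the origin on a cart in front of the work surface, level with it; the furniture and walls round the work are solid. World frame = base frame: x ahead of the robot, y to its left, z up, the work surface at z = 0. Lengths are in m, angles in rad, forces in N, time in s.
With the tool pointing down it reaches from about 0.325 to 0.9 m from the base axis. Payload 3.5 kg.
Tool frame: the origin (TCP) lies at the very end of the fingers, on their centre line; the grasp point (between the pads) lies 19 mm behind it; z points along the fingers, y is the line along which they close (so a half turn about z gives the same grasp; the last joint's range is limited). The gripper opens to 85 mm and grips with 20 to 120 N. Pads are 22 mm wide; open, the fingers measure 114 mm over their backs; the gripper's body (76 mm by 85 mm) begins 54 mm behind the grasp point. The pads swing forward as they close: fully open they stand 13 mm farther back than shut.
Start: joints at [-1.258, 0.276, -0.026, 1.268, 0, 1.467], TCP at [0.252, -0.572, 0.231] pointing down, gripper open.
Joint ranges: [-3.12, 3.12], [-0.85, 1.88], [-1.08, 1.24], [-1.95, 2.15], [-1.57, 1.53], [-3.14, 3.14]. Speed limits (rad/s): [2.57, 2.57, 3.14, 3.14, 3.14, 3.14].

### API

Orientations are given as a unit quaternion [w, x, y, z].
In Python, from workcell import status, read_camera, order gives the robot as it stands. The module is installed in compiled form; this text tells all that it offers.
- The arm moves only by the shell command python3 -m jog 'ROWS' [FORCE]. ROWS is JSON, a list of rows, each a list of 3 entries, a list of its own where there are three numbers: the shift along the tool's x, y, z in m, then the turn about the tool's z in degrees, then the opening, from -1 (shut) to 1 (fully open), so that 0 is half open. In form: [[[tx, ty, tz], yaw, hand], ...]. A call has 1 to 12 rows; each row shifts and turns the commanded pose from where the row before left it, along the tool's axes as they then stand; what a row does not reach is not made up. A row lasts 1/10 s, in which the tool goes at most 50 mm and 8.59 degrees, less where a joint would pass 70% of its speed; a pose out of reach is approached as far as the arm can. A call is refused whole if a number of a shift passes 0.05 or a number of a turn 8.59, either way. A call with a gripper value outside its range is refused whole. The fingers move at their own pace and stop on an object; FORCE is the grip in N (left out, the last holds). Time passes only in rows, so rows that do not move let the fingers close. It gives the time, the measured TCP pose, the force, the opening and the grip force at its end, in the units of the state.
- status.get_state(): the state, without advancing time (a new reading comes with each control period).
- read_camera(name): name is "scene" or "top" or "wrist"; returns a dict with "pixels" (400x640x3 uint8, blue, green, red), "depth" (400x640 float32, m along the optical axis (not along the pixel's ray), 0 where there is no reading), "K" (3x3 intrinsics, pixels), "k1" (the pictures are not rectified: a ray, as slopes to the right and down, at radius r is drawn at 1 + k1 r^2 times it, then the intrinsics apply), "origin" and "orientation" of the camera in the world; the wrist camera has in their place "tool_from_camera" (4x4, takes a point from camera to tool coordinates, whose origin is the TCP and whose axes are the flange's). Camera axes: x right, y down, z forward; pixel columns grow to the right and rows downward; lengths in m; the calibration is good to about 2 mm. A picture is of the moment at which its call begins: read the wrist's pose just before it.
- order.finish_job(): hands the job in; it is judged then, once.
The state is a dict: "time_s": time; "q": joint angles; "joint_vel": joint speeds; "joint_efforts": joint torques, N m; "ee_pos": TCP position; "orientation": TCP orientation; "wrist_force": force on the tool from outside, world axes, zero at the start; "ft_torque": the same for the moment, N m; "finger_gap": finger opening in m; "grip_force": force on a finger pad.
Only numpy, scipy, OpenCV 4.12 (cv2) and the standard library are available. Lean on these libraries where they do the work, as an engineer would, in place of code of your own. Each camera call takes 0.05 s, during which the arm holds its last target. There are 200 camera calls.

### The job

Push the carrier along the slide rail, away from the end where it stands, until it clicks into the next station detent, without running past it and with the tensioner arm still relaxed. Then swing the belt tensioner's arm forward (away from the robot) against its spring until it is wound right up to its stop, and finish while holding it there with the fingers on its idler pulley, the carrier still seated in that station. Leave the other things on the bench where they lie.

Things in the scene. Friction and masses are not known exactly. Their poses are not given: they have to be found in the camera images.
- rail: slide rail fixed to the bench: dark steel base 170 (x) x 335 (y) x 12 mm, two bright guide rods along y, aluminium end blocks 44 mm high, and an index bar 36 mm high along the robot-side edge. Origin: centre of the underside; its y axis is the carrier's direction of travel (about to the robot's left), its x axis points away from the robot
- carrier (a joint): travel of the carrier along the rail's +y, m: 0 at the starting end, 0.110 seated in the next station, 0.170 in the last station, 0.172 at the far end. Friction about 1.5 N; a spring plunger resists with 10 to 12 N from 12 to 6 mm before a station, then drops in and centres the carrier by itself; leaving takes about the same force
- push_post (a point): upright dark steel post on the carrier for pushing it: 22 mm diameter, 48 mm tall, with a 28 mm foot collar; this point is the centre of its foot on the carrier's top (z = 52 mm), so its top is at z = 100 mm. On its +y side 39 mm are clear up to the tensioner's housing (36 mm diameter, up to z = 76 mm)
- pointer (a point): tip of the small steel pointer on the robot-side edge of the carrier; when seated it has the same rail y as the station point. The carrier is an aluminium plate 116 (x) x 130 (y) mm, top at z = 52 mm, with the push post at its trailing end, the tensioner, and two stop pins 8 mm thick up to z = 84 mm
- station (a point): dark dot on top of the index bar that marks the next station, the first the carrier meets; a pair of small round steel teeth on the bar's inner face forms its notch. The last station's dot is 60 mm further along the rail's y
- tension_arm (a joint): angle of the tensioner arm, rad: 0 relaxed on its rest stop, pointing along the rail's +y but swung 30 degrees towards the robot; 1.047 on its wound stop, 30 degrees from the rail's +y away from the robot; grows clockwise seen from above. The spring pushes back with 2.5 N at the pulley at 0, 7 N at 1.047, and snaps the arm back if let go
- pivot_top (a point): point on the vertical pivot axis of the tensioner arm, on top of the pivot bolt (z = 91 mm); the arm is 18 mm wide, 8 mm thick (z = 77 to 85 mm), and the pulley's axis lies 75 mm from this axis
- idler_pulley: black idler pulley upright on the end of the tensioner arm: 36 mm diameter, 24 mm tall, spins freely on its own axis; origin at the centre of its underside (z = 86 mm), so its top is at z = 110 mm, with a 12 mm bolt head to z = 114 mm. It can be pinched from above across its rim; the tips may reach down past the arm's sides
- extension_bar: bystander: steel socket extension bar 141 mm long, 21 mm thick, lying near the left end of the rail; origin under its centre
- spark_plug: bystander: spark plug 58 mm long, lying near the right end of the rail; origin under its centre
- ratchet: bystander: ratchet with red grip, 225 mm long, 29 mm high, right of the rail; origin under its centre
- clutch_head: bystander: black and orange casting, 75 x 95 x 74 mm, left rear; origin under its centre
- parts_tray: bystander: open white tray 138 x 198 x 60 mm, left, with a small black lever in it; origin under its centre

How it is judged:
On the way, in this order (a step that is already met when the one before it is completed fails the run):
1. the carrier is seated in the next station (within 3 mm) and still, with the tensioner arm relaxed (value of joint carrier between 0.107 and 0.113 m and velocity of joint carrier between -0.01 and 0.01 m/s and value of joint tension_arm below 0.25 rad), for 0.2 s.
2. the tensioner arm is wound to its stop with the fingers on the pulley (value of joint tension_arm above 0.98 rad and contact force between the fingers and idler_pulley above 1.5 N), for 0.2 s.
At the end, for the whole second after the job is handed in: Through the last second the fingers hold the idler pulley (contact force over 1.5 N) with the arm within 0.067 rad (about 5 mm at the pulley) of its wound stop, and the carrier is within 3 mm of the next station (all of step 2 and value of joint carrier between 0.107 and 0.113 m); the arm keeps its last pose, push and grip.
It fails at once if the carrier runs more than 15 mm past the next station (value of joint carrier above 0.125 m).
It fails at once if another thing on the bench is shifted by more than 20 mm (distance of any of extension_bar, spark_plug, ratchet, clutch_head, parts_tray from where it was at the start of the episode above 0.02 m).
It also fails if it takes over 45 s, if anything falls off the work surface, if the arm or the gripper's body presses on something with over 40 N, if the wrist force passes 120 N, or if a joint passes its speed limit or range.

## Working session

There is one attempt and no reset: what is moved stays moved. The work goes in short steps, Python scripts to look and compute and a shell command to move; the robot and the scene stay as the last step left them, time stands still between calls to the robot, and variables do not carry over. Pictures are saved under pics/ and viewed, at most 10 in all, crops included, and the job is handed in when it is done.

```bash
mkdir -p pics; cat > h.py <<'E'
import numpy as np, cv2
from workcell import status, read_camera, order
from scipy.spatial.transform import Rotation as R
def rot(q): return R.from_quat([q[1],q[2],q[3],q[0]]).as_matrix()
def cam(name):
    s=status.get_state(); c=read_camera(name)
    if name=="wrist":
        T=np.eye(4);T[:3,:3]=rot(s['orientation']);T[:3,3]=s['ee_pos'];T=T@np.array(c['tool_from_camera'])
        c['R'],c['o']=T[:3,:3],T[:3,3]
    else: c['R'],c['o']=rot(c['orientation']),np.array(c['origin'])
    return c
def ray(c,u,v):
    K=np.array(c['K']);k1=c['k1']
    d=np.array([(u-K[0,2])/K[0,0],(v-K[1,2])/K[1,1]]);p=d.copy()
    for _ in range(20): p=d/(1+k1*(p@p))
    return p
def onz(c,u,v,z):
    d=c['R']@np.r_[ray(c,u,v),1]; return c['o']+d*(z-c['o'][2])/d[2]
def dep(c,u,v):
    z=float(np.median(c['depth'][int(v)-1:int(v)+2,int(u)-1:int(u)+2])); return c['o']+c['R']@(np.r_[ray(c,u,v),1]*z)
E
python3 - <<'E'
from h import *
import pickle
s=status.get_state();print(s['ee_pos'],s['orientation'],s['finger_gap'],s['time_s'],s['wrist_force'])
for n in("top","scene"):
    c=cam(n);cv2.imwrite(f'pics/{n}0.png',c['pixels']);pickle.dump(c,open(n+'0.pkl','wb'));print(n,c['o'],c['k1'],np.round(c['R'],2).tolist())
E
```

```text
[ 0.25219589 -0.57100188  0.23015257] [-1.11374703e-03  9.78463728e-01  2.06415783e-01 -1.30477103e-04] 0.08548916058667351 0.0 [-0.01905486  0.5714012  -0.04362693]
top [0.10872904 0.07627251 1.800634  ] -0.03646857952560473 [[-0.07, -0.96, 0.26], [-1.0, 0.06, -0.02], [-0.0, -0.26, -0.96]]
scene [-0.20640141  0.73695502  0.69785863] -0.023895617778731757 [[-0.67, -0.4, 0.63], [-0.75, 0.34, -0.57], [0.01, -0.85, -0.53]]
```

View pics/top0.png

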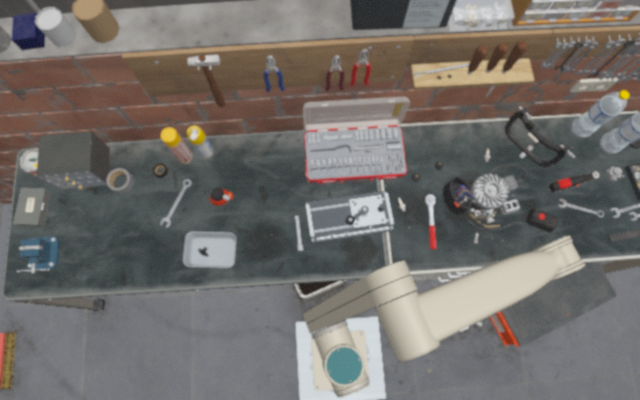

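View pics/scene0.png

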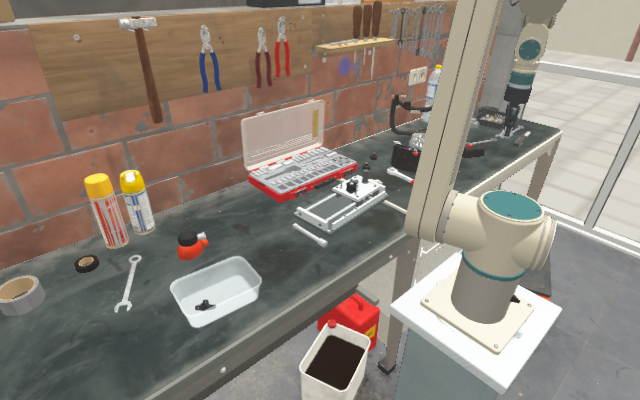

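The top view shows the rail at about (305–395, 195–240), with the carrier at its right end near (370, 213). The extension bar is at (298, 233), the ratchet at (432, 222) and the spark plug at (402, 204). Next I'll convert these to positions and take an enlarged crop.

```bash
python3 - <<'E'
from h import *
import pickle
c=pickle.load(open('top0.pkl','rb'))
for n,u,v,z in[('tl',306,203,.04),('bl',310,240,.04),('tr',388,194,.04),('br',394,231,.04),('carrier',370,213,.09),('ext',298,233,.01),('plug',402,204,.01),('ratchet',432,222,.015)]: print(n,onz(c,u,v,z).round(3))
cv2.imwrite('pics/topc.png',cv2.resize(c['pixels'][180:250,285:445],None,fx=5,fy=5,interpolation=cv2.INTER_CUBIC))
E
```

```text
tl [0.612 0.087 0.04 ]
bl [0.46 0.08 0.04]
tr [ 0.627 -0.246  0.04 ]
br [ 0.474 -0.253  0.04 ]
carrier [ 0.541 -0.158  0.09 ]
ext [0.498 0.127 0.01 ]
plug [ 0.59  -0.304  0.01 ]
ratchet [ 0.505 -0.415  0.015]
```

View pics/topc.png

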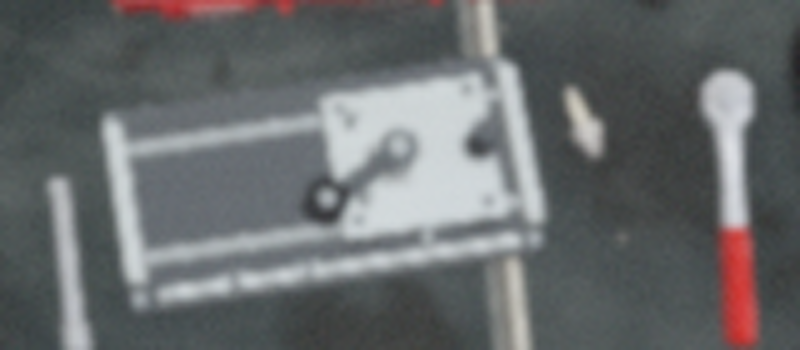

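The crop shows these pixels: post (381.6, 208), pivot (364.6, 209.6), pulley (350.4, 219.6). The rail y axis is turned about +2.6° from world y. I'll turn the tool to match and move over the carrier for a close look.

```bash
python3 -m jog '[[[0,0,-0.03],7.1,0.5],[[0,0,-0.03],7.1,0.5],[[0,0,-0.03],7.0,0.5],[[0.03,-0.04,0],0,0.5],[[0.03,-0.04,0],0,0.5],[[0.03,-0.04,0],0,0.5],[[0.03,-0.04,0],0,0.5],[[0.03,-0.04,0],0,0.5],[[0.03,-0.04,0],0,0.5],[[0.03,-0.04,0],0,0.5],[[0.02,-0.04,0],0,0.5],[[0.02,-0.04,0],0,0.5]]'
python3 -m jog '[[[0,-0.04,0],0,0.5],[[0,-0.01,0],0,0.5],[[0,0,0],0,0.5],[[0,0,0],0,0.5]]'
python3 - <<'E'
from h import *
import pickle
c=cam('wrist');pickle.dump(c,open('w0.pkl','wb'));cv2.imwrite('pics/w0.png',c['pixels']);print(c['o'],c['R'].round(2).tolist())
E
```

```text
time_s: 1.3
ee_pos: [0.4861, -0.1987, 0.3208]
orientation: [-0.0, 1.0, 0.023, -0.0]
wrist_force: [0.1, 0.7, 0.7]
finger_gap: 0.064
grip_force: 0.0
time_s: 1.7
ee_pos: [0.4834, -0.1514, 0.3212]
orientation: [0.0, 1.0, 0.023, -0.0]
wrist_force: [0.4, -0.7, -0.3]
finger_gap: 0.0641
grip_force: 0.0
[ 0.56700228 -0.14781828  0.46244296] [[0.04, -0.95, -0.32], [-1.0, -0.04, -0.01], [0.0, 0.32, -0.95]]
```

View pics/w0.png

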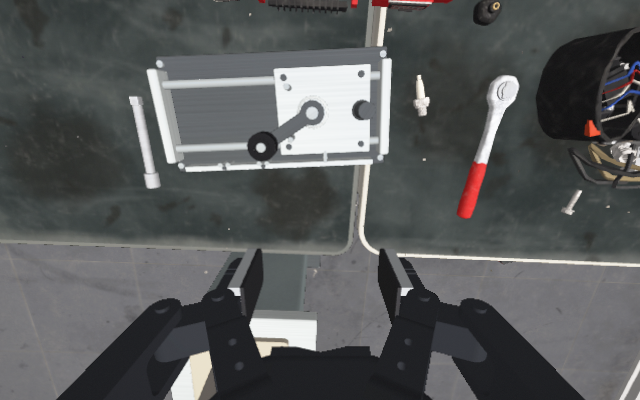

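The wrist view shows the post near (361, 110), the pivot at (313, 112), the pulley at (262, 146), and the pointer near (325, 156). I'll enlarge it to get exact pixels.

```bash
python3 - <<'E'
from h import *
import pickle
c=pickle.load(open('w0.pkl','rb'))
cv2.imwrite('pics/w0c.png',cv2.resize(c['pixels'][40:180,200:395],None,fx=4,fy=4,interpolation=cv2.INTER_CUBIC))
E
```

```text
(no output)
```

View pics/w0c.png

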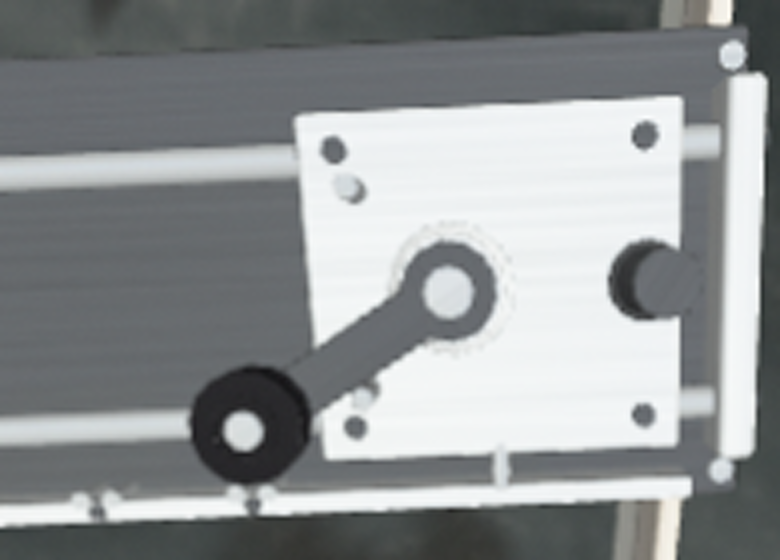

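In crop pixels: post top (668, 283), pivot bolt (447, 292), pulley bolt (243, 431), pointer tip (501, 482), station dot (253, 506), last dot (97, 512).

```bash
python3 - <<'E'
from h import *
import pickle
c=pickle.load(open('w0.pkl','rb'))
P={}
for n,u,v,z in[('post',668,283,.1),('pivot',447,292,.091),('pulley',243,431,.114),('pointer',501,482,.046),('station',253,506,.036),('last',97,512,.036),('plateTL',297,116,.052),('plateTR',682,97,.052),('plateBL',327,460,.052),('plateBR',678,444,.052)]:
    u=200+(u-1.5)/4;v=40+(v-1.5)/4
    P[n]=onz(c,u,v,z);print(n,P[n].round(4),dep(c,u,v).round(4))
d=P['station']-P['last'];print('60mm?',np.linalg.norm(d)); t=P['plateTL']-P['plateTR'];print('130?',np.linalg.norm(t[:2]),np.degrees(np.arctan2(-t[0],t[1])))
a=np.degrees(np.arctan2(-(-d)[0],(-d)[1]));print('yaw',a)
y=np.r_[-np.sin(np.radians(a)),np.cos(np.radians(a))]
print('travel',(P['station']-P['pointer'])[:2]@y,'arm',np.linalg.norm((P['pulley']-P['pivot'])[:2]),'post-pivot',(P['pivot']-P['post'])[:2]@y)
q=(P['pulley']-P['pivot'])[:2];print('arm dir',np.degrees(np.arctan2(-q[0],q[1])))
s=status.get_state();print(s['ee_pos'])
E
```

```text
post [ 0.5628 -0.2053  0.1   ] [ 0.5628 -0.2055  0.0985]
pivot [ 0.557  -0.1374  0.091 ] [ 0.557  -0.1373  0.0897]
pulley [ 0.5141 -0.0767  0.114 ] [ 0.5139 -0.0766  0.1132]
pointer [ 0.4891 -0.1585  0.046 ] [ 0.49   -0.1584  0.0511]
station [ 0.4737 -0.0639  0.036 ] [ 0.4739 -0.0641  0.0368]
last [ 0.4687 -0.004   0.036 ] [ 0.4688 -0.0041  0.0365]
plateTL [ 0.6093 -0.0847  0.052 ] [ 0.6134 -0.0785  0.012 ]
plateTR [ 0.6206 -0.2118  0.052 ] [ 0.6259 -0.2181  0.0113]
plateBL [ 0.4955 -0.0944  0.052 ] [ 0.4887 -0.0894  0.0129]
plateBR [ 0.5069 -0.222   0.052 ] [ 0.5065 -0.2225  0.0495]
60mm? 0.06016844703662583
130? 0.12759094981836502 5.070306064279699
yaw 4.796679115588496
travel 0.09556818716959678 arm 0.07431188593769372 post-pivot 0.06818016913208293
arm dir 35.287681437120504
[ 0.48340347 -0.15184841  0.32114922]
```

The rail yaw is about 5.0°. The checks hold: dots 60.2 mm apart, arm 74.3 mm, post to pivot 68 mm. The measured travel to the station is about 95.6 mm. Next I'll pinch the post across rail y.

```bash
python3 -m jog '[[[0,0,0],-2.4,0.2],[[0.037,0.03,0],0,0.2],[[0.0374,0.03,0],0,0.2],[[0,0,0.045],0,0.2],[[0,0,0.045],0,0.2],[[0,0,0.045],0,0.2],[[0,0,0.045],0,0.2],[[0,0,0.03],0,0.2],[[0,0,0],0,0.2]]' 30
python3 - <<'E'
from h import *
s=status.get_state();print(s['ee_pos'].__repr__(),np.degrees(2*np.arctan2(s['orientation'][2],s['orientation'][1])))
c=cam('wrist');cv2.imwrite('pics/w1.png',c['pixels'])
E
```

```text
time_s: 2.65
ee_pos: [0.5581, -0.2037, 0.1056]
orientation: [-0.003, 0.999, 0.043, -0.005]
wrist_force: [0.5, -0.1, -0.6]
finger_gap: 0.0511
grip_force: 0.0
array([ 0.55813494, -0.20373722,  0.10556769]) 4.873766197248772
```

View pics/w1.png

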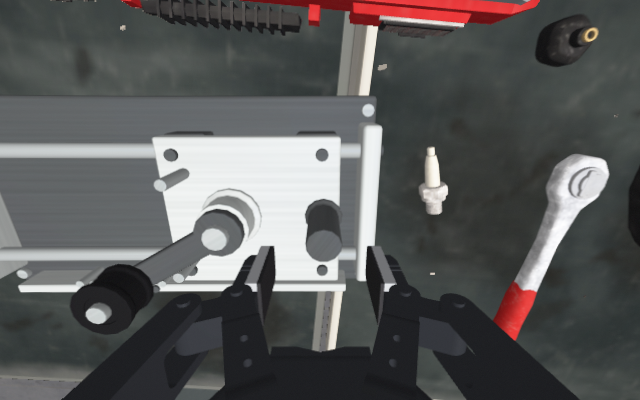

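The post (about 321, 243) sits centrally between the fingers (inner faces at 272 and 370). I'll go down and close.

```bash
python3 -m jog '[[[0.002,0,0],0,0.2],[[0,0,0.015],0,0.2],[[0,0,0],0,0.2],[[0,0,0],0,0.2]]'
```

```text
time_s: 3.1
ee_pos: [0.5649, -0.2039, 0.0967]
orientation: [0.0, 0.999, 0.044, 0.0]
wrist_force: [-0.5, 0.8, 0.3]
finger_gap: 0.0514
grip_force: 0.0
```

```bash
python3 -m jog '[[[-0.002,0.001,0.021],0,0.2],[[0,0,0],0,0.2],[[0,0,0],0,-0.6],[[0,0,0],0,-0.6],[[0,0,0],0,-0.6],[[0,0,0],0,-0.6],[[0,0,0],0,-0.6]]' 30
```

```text
time_s: 3.8
ee_pos: [0.5635, -0.2052, 0.0764]
orientation: [0.0, 0.999, 0.044, 0.001]
wrist_force: [-0.9, 1.1, 5.2]
finger_gap: 0.0209
grip_force: 29.8
```

The post is gripped. I'll push 80 mm first.

```bash
python3 -m jog '[[[0,-0.01,0],0,-0.6],[[0,-0.01,0],0,-0.6],[[0,-0.01,0],0,-0.6],[[0,-0.01,0],0,-0.6],[[0,-0.01,0],0,-0.6],[[0,-0.01,0],0,-0.6],[[0,-0.01,0],0,-0.6],[[0,-0.01,0],0,-0.6],[[0,0,0],0,-0.6],[[0,0,0],0,-0.6]]'; python3 -m jog '[[[0,-0.004,0],0,-0.6],[[0,-0.003,0],0,-0.6],[[0,0,0],0,-0.6],[[0,0,0],0,-0.6]]'
```

```text
time_s: 4.8
ee_pos: [0.5564, -0.1239, 0.0764]
orientation: [-0.001, 0.999, 0.044, 0.001]
wrist_force: [-1.2, 1.2, 7.4]
finger_gap: 0.0206
grip_force: 30.2
time_s: 5.2
ee_pos: [0.556, -0.1198, 0.0764]
orientation: [0.002, 0.999, 0.044, 0.001]
wrist_force: [-0.5, -4.8, 5.3]
finger_gap: 0.0206
grip_force: 30.2
```

```bash
python3 -m jog '[[[0,-0.003,0],0,-0.6],[[0,0,0],0,-0.6],[[0,0,0],0,-0.6]]'
```

```text
time_s: 5.5
ee_pos: [0.556, -0.1193, 0.0764]
orientation: [0.005, 0.999, 0.043, 0.001]
wrist_force: [-1.6, -11.6, 2.8]
finger_gap: 0.0204
grip_force: 30.4
```

Resistance began at about 85 mm, which matches the plunger zone. I'll continue in small steps.

```bash
python3 -m jog '[[[0,-0.002,0],0,-0.6],[[0,0,0],0,-0.6],[[0,0,0],0,-0.6]]'; python3 -m jog '[[[0,-0.002,0],0,-0.6],[[0,0,0],0,-0.6],[[0,0,0],0,-0.6]]'
```

```text
time_s: 5.8
ee_pos: [0.556, -0.1191, 0.0764]
orientation: [0.007, 0.999, 0.042, 0.0]
wrist_force: [-1.2, -16.1, 1.8]
finger_gap: 0.0206
grip_force: 30.7
time_s: 6.1
ee_pos: [0.5552, -0.1113, 0.0764]
orientation: [0.0, 0.999, 0.044, 0.001]
wrist_force: [-1.2, -0.1, 7.3]
finger_gap: 0.0209
grip_force: 30.3
```

It clicked through: the force dropped to about 0 after 94 mm of travel. I'll release, rise, and check pointer against station.

```bash
python3 -m jog '[[[0,0,0],0,0.2],[[0,0,0],0,0.2],[[0,0,0],0,0.2],[[0,0,-0.03],0,0.2],[[0,0,-0.03],0,0.2],[[-0.04,0,-0.03],0,0.2],[[-0.04,0,-0.03],0,0.2],[[0,0,-0.03],0,0.2],[[0,0,0],0,0.2],[[0,0,0],0,0.2]]'
python3 - <<'E'
from h import *
import pickle
c=cam('wrist');pickle.dump(c,open('w2.pkl','wb'))
p=c['o']; print(status.get_state()['ee_pos'])
# expected pixel of pulley bolt via projection
def proj(X):
    q=c['R'].T@(np.array(X)-c['o']);s=q[:2]/q[2];s=s*(1+c['k1']*(s@s));K=np.array(c['K']);return K[0,0]*s[0]+K[0,2],K[1,1]*s[1]+K[1,2]
u,v=map(int,proj([.5,-.01,.1]));print(u,v)
x0,y0=max(0,u-70),max(0,v-80);print(x0,y0)
cv2.imwrite('pics/w2c.png',cv2.resize(c['pixels'][y0:y0+150,x0:x0+200],None,fx=4,fy=4,interpolation=cv2.INTER_CUBIC))
E
```

```text
time_s: 7.1
ee_pos: [0.4755, -0.1184, 0.2259]
orientation: [0.0, 0.999, 0.044, 0.001]
wrist_force: [0.8, 0.6, -1.0]
finger_gap: 0.0514
grip_force: 0.0
[ 0.47487961 -0.11815565  0.22480989]
209 159
139 79
```

View pics/w2c.png

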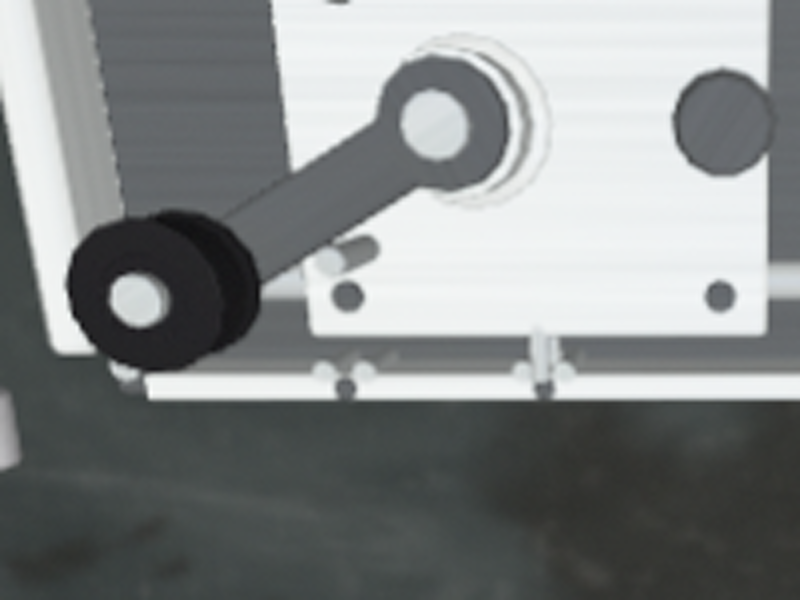

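The carrier is seated: the pointer (543, 370) is in line with the station dot (543, 389), between its teeth. The arm is relaxed, with the pulley bolt at crop (139, 299) and the pivot at (436, 125).

```bash
python3 - <<'E'
from h import *
import pickle
c=pickle.load(open('w2.pkl','rb'))
f=lambda u,v,z:onz(c,139+(u-1.5)/4,79+(v-1.5)/4,z)
P=dict(pul=f(139,299,.114),piv=f(436,125,.091),post=f(724,121,.1),ptr=f(543,378,.05),sta=f(543,389,.036))
for k in P:print(k,P[k].round(4))
a=np.radians(5);y=np.r_[-np.sin(a),np.cos(a)]
print('ptr-sta',(P['ptr']-P['sta'])[:2]@y,'arm',np.linalg.norm((P['pul']-P['piv'])[:2]))
v=(P['pul']-P['piv'])[:2];print('ang',np.degrees(np.arctan2(-v[0],v[1])))
s=status.get_state();T=rot(s['orientation'])
for th in(35,25,15,5,-5,-15,-25,-27):
    t=np.radians(th);w=P['piv'][:2]+.075*np.r_[-np.sin(t),np.cos(t)]
    if th==35:w0=w;print('from tcp',(T.T@np.r_[P['pul'][:2]-s['ee_pos'][:2],0.09-s['ee_pos'][2]]).round(4))
    print(th,w.round(4),(T.T@np.r_[w-w0,0])[:2].round(4)); w0=w
E
```

```text
pul [0.5063 0.0162 0.114 ]
piv [ 0.5486 -0.0444  0.091 ]
post [ 0.5554 -0.1113  0.1   ]
ptr [ 0.4802 -0.0653  0.05  ]
sta [ 0.4733 -0.0634  0.036 ]
ptr-sta -0.002508280687597203 arm 0.07388251097141797
ang 34.96666516981122
from tcp [ 0.0431 -0.131   0.1348]
35 [0.5056 0.0171] [0. 0.]
25 [0.5169 0.0236] [ 0.0119 -0.0055]
15 [0.5292 0.0281] [ 0.0126 -0.0034]
5 [0.5421 0.0304] [ 0.013  -0.0011]
-5 [0.5551 0.0304] [0.013  0.0011]
-15 [0.568  0.0281] [0.0126 0.0034]
-25 [0.5803 0.0236] [0.0118 0.0055]
-27 [0.5826 0.0225] [0.0022 0.0013]
```

```bash
python3 -c "
from h import *
print(np.round(status.get_state()['q'],2))"
```

```text
[-0.38  0.04 -0.32  1.21  0.    2.68]
```

```bash
python3 -m jog '[[[0.0144,-0.0437,0],0,0.6],[[0.0144,-0.0437,0],0,0.6],[[0.0144,-0.0437,0],0,0.6]]'; python3 -m jog '[[[0,0,0],-7.5,0.6],[[0,0,0],-7.5,0.6],[[0,0,0],-7.5,0.6],[[0,0,0],-7.5,0.6],[[0,0,0],-7.5,0.6],[[0,0,0],-7.5,0.6],[[0,0,0],-7.5,0.6],[[0,0,0],-7.5,0.6],[[0,0,0],-7.5,0.6],[[0,0,0],-7.5,0.6],[[0,0,0],-7.5,0.6],[[0,0,0],-7.5,0.6]]'; python3 -m jog '[[[0,0,0],0,0.6],[[0,0,0],0,0.6]]'; python3 - <<'E'
from h import *
s=status.get_state();T=rot(s['orientation']);print(T.round(3).tolist(),(T.T@(np.array([.506,.0165,.09])-s['ee_pos'])).round(4))
E
```

```text
time_s: 7.45
ee_pos: [0.5061, 0.0174, 0.2234]
orientation: [-0.0, 0.999, 0.043, -0.002]
wrist_force: [-0.2, -0.4, 0.2]
finger_gap: 0.0683
grip_force: 0.0
time_s: 8.65
ee_pos: [0.5057, 0.0164, 0.2231]
orientation: [-0.002, 0.673, 0.739, -0.001]
wrist_force: [0.1, -0.7, -0.1]
finger_gap: 0.068
grip_force: 0.0
time_s: 8.85
ee_pos: [0.506, 0.0163, 0.2239]
orientation: [-0.001, 0.676, 0.737, -0.001]
wrist_force: [-0.2, -0.1, 0.1]
finger_gap: 0.0683
grip_force: 0.0
[[-0.085, 0.996, -0.003], [0.996, 0.085, 0.0], [0.001, -0.003, -1.0]] [0.0002 0.0004 0.1339]
```

```bash
python3 -m jog '[[[0,0,0.045],0,0.6],[[0,0,0.045],0,0.6],[[0,0,0.035],0,0.6],[[0,0,0.009],0,0.6],[[0,0,0],0,0.6]]'; python3 -m jog '[[[0,0,0],0,-0.4],[[0,0,0],0,-0.4],[[0,0,0],0,-0.4],[[0,0,0],0,-0.4],[[0,0,0],0,-0.4],[[0,0,0],0,-0.4]]' 30
```

```text
time_s: 9.35
ee_pos: [0.5049, 0.0162, 0.0897]
orientation: [-0.002, 0.676, 0.737, -0.001]
wrist_force: [-0.5, -0.2, 0.4]
finger_gap: 0.0682
grip_force: 0.0
time_s: 9.95
ee_pos: [0.5073, 0.016, 0.0935]
orientation: [0.001, 0.675, 0.737, 0.001]
wrist_force: [-3.3, 0.3, 5.9]
finger_gap: 0.0336
grip_force: 29.2
```

```bash
python3 -m jog '[[[0.0055,0.0119,0],0,-0.4],[[0.0034,0.0126,0],0,-0.4],[[0.0011,0.013,0],0,-0.4],[[0,0,0],0,-0.4],[[0,0,0],0,-0.4]]'
```

```text
time_s: 10.45
ee_pos: [0.5434, 0.0291, 0.0934]
orientation: [0.001, 0.675, 0.737, 0.0]
wrist_force: [-5.4, -1.0, 8.3]
finger_gap: 0.0331
grip_force: 30.0
```

```bash
python3 -m jog '[[[-0.0011,0.013,0],0,-0.4],[[-0.0034,0.0126,0],0,-0.4],[[-0.0055,0.0118,0],0,-0.4],[[0,0,0],0,-0.4],[[0,0,0],0,-0.4]]'
```

```text
time_s: 10.95
ee_pos: [0.5796, 0.0219, 0.0933]
orientation: [-0.0, 0.676, 0.737, -0.001]
wrist_force: [-8.4, -1.9, 10.7]
finger_gap: 0.0334
grip_force: 30.3
```

```bash
python3 -m jog '[[[-0.001,0.0025,0],0,-0.4],[[0,0,0],0,-0.4],[[0,0,0],0,-0.4]]';python3 -m jog '[[[-0.001,0.0025,0],0,-0.4],[[0,0,0],0,-0.4],[[0,0,0],0,-0.4]]'
```

```text
time_s: 11.25
ee_pos: [0.58, 0.0218, 0.0932]
orientation: [-0.002, 0.675, 0.737, -0.002]
wrist_force: [-12.2, -0.5, 12.8]
finger_gap: 0.0331
grip_force: 30.6
time_s: 11.55
ee_pos: [0.5803, 0.0216, 0.093]
orientation: [-0.004, 0.675, 0.738, -0.003]
wrist_force: [-16.8, 0.5, 17.3]
finger_gap: 0.0334
grip_force: 30.9
```

The arm is on its stop: the force climbs while the position stays put. I'll verify with a picture.

```bash
python3 - <<'E'
from h import *
import pickle
c=cam('wrist');pickle.dump(c,open('w3.pkl','wb'));cv2.imwrite('pics/w3.png',c['pixels'])
s=status.get_state();print(s['ee_pos'],s['wrist_force'],s['grip_force'])
E
```

```text
[0.58027139 0.02152534 0.092999  ] [-16.83739411   0.58618339  16.25179221] 30.92279834789224
```

View pics/w3.png

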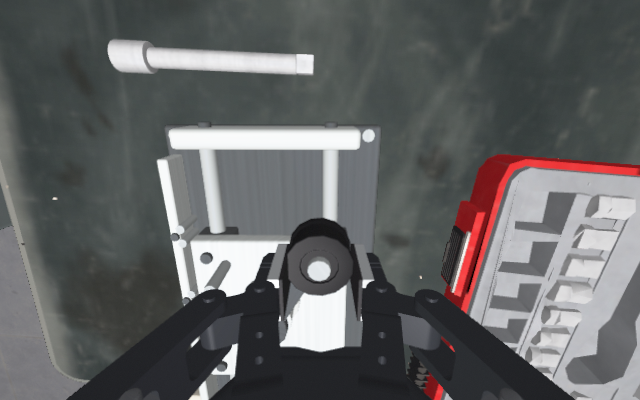

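The pulley (320, 269) is held between the pads. The carrier's leading edge is at v≈236, and the extension bar is undisturbed. I'll check the arm angle and the leading edge numerically.

```bash
python3 - <<'E'
from h import *
import pickle
a=pickle.load(open('w2.pkl','rb'));c=pickle.load(open('w3.pkl','rb'))
t=np.radians(5);y=np.r_[-np.sin(t),np.cos(t)];x=np.r_[y[1],-y[0]]
L=onz(a,139+(285-1.5)/4,79+(170-1.5)/4,.052)[:2]; print('lead before',L@y)
for u in(195,265):
    col=c['pixels'][222:250,u].mean(1);v=222+np.argmax(np.diff(col))+.5; print('lead now',u,v,onz(c,u,v,.052)[:2]@y, col.astype(int)[8:20])
p=onz(c,319,270,.114);piv=np.array([.5486,-.0444]);d=p[:2]-piv;print(p,np.linalg.norm(d),'theta',np.radians(35)-np.arctan2(-d[0],d[1]))
E
```

```text
lead before -0.04083684123136699
lead now 195 240.5 -0.03949130747854809 [122 121 118 113 108 110 129 140 143 149 176 215]
lead now 265 240.5 -0.03934099230875186 [113 114 113 113 118 130 136 139 142 146 170 210]
[0.58030237 0.02672144 0.114     ] 0.07786718921752422 theta 1.0301790703049358
```

```bash
python3 -c "
from workcell import order
print(order.finish_job())"
```

```text
the job is handed in; nothing more can be done
None
```

The job is handed in, with no verdict shown: the carrier clicked into the next station, and the tensioner arm is on its wound stop (measured about 1.03 rad) with the fingers gripping the pulley at about 31 N.

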